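# Pass a brass casting under the height-gauge bar

### The job

Check that the brass casting clears the height limit: set it flat on the gauge's base plate in front of the bridge bar, lengthwise along the lane, then slide it along the plate under the bar until its leading end meets the stop screw. Press it against the screw with about 10 N for a second, never above 20 N, without rubbing hard on the bar, then let go and leave it lying flat there. Leave the dish, hammer and jar alone.

Things in the scene. Friction and masses are not known exactly. Their poses are not given: they have to be found in the camera images.
- casting: Loose brass casting, 0.35 to 0.6 kg, same both ends: base 80 long (its x) x 40 wide (y) x 14 high; along it a ridge 24 wide with upright sides up to 22 high and a half-round top, 34 high in all; ends flat and flush. Origin: centre of the underside, z up. Starts flat on the bench, left or right of the gauge. On the plate it drags with about 1 to 4 N, different each time.
- gauge: Fixed steel height gauge. Origin: middle of the lane's width, at its underside on the bench; x points along the lane from the open end nearer the robot to the stop, z up. Base plate 12 thick, 120 wide (y), from x = -130 to 150; the casting slides on its top. From x = -130 to -10 the plate is clear: set the casting down there. A tool that pushes feels the drag on top of the force reaching the stop.
- lane (a point): Where the straight guides of the gauge begin: mid-lane, on the plate top, at x = 30 of the gauge; axes as the gauge. From here two rails, 8 high above the plate and 10 thick, run 85 towards the stop, 44 apart inside; back towards the robot they flare over 34 to about 77 apart, so they centre a casting pushed in.
- bar: Fixed steel bridge bar across the lane, 12 (x) x 120 (y) x 12 high, on two posts 16 across at y = +-47. Origin: centre of its underside, at x = 80 of the gauge, 37 above the plate: the 34 high casting passes with 3 to spare. Top of its bolt heads: 66 above the bench.
- stop: Fixed steel stop block at the lane's end, 18 (x) x 50 (y) x 34 high. Origin: centre of its underside, on the plate top, x = 133 of the gauge. A rigid brass screw, 12 across, 15 above the plate, pokes out of its near face; its tip, set anew each time, lies 11 to 35 before this origin: find it by feel. Casting touching it: casting centre at gauge x = 58 to 82, trailing end 18 to 42.
- dish: Loose shallow aluminium dish, 90 diameter, 16 high, on the bench, on the other side of the gauge from the casting. Bystander. Origin: centre of underside.
- hammer: Loose hammer, 240 long, wooden handle, lying at the far left, across the bench. Bystander. Origin: under the middle of its length.
- jar: Loose capped amber glass jar, 54 across, 60 high, standing at the far right. Bystander. Origin: centre of underside.
Things that resemble listed ones, but are neither listed nor needed, are in the scene too. What is shaped like the casting but grey or red is not meant.

How it is judged (in metres and radians):
On the way, in this order (a step that is already met when the one before it is completed fails the run):
1. the casting lies flat on the base plate, lengthwise, in front of the bar (its centre at least 60 mm before the bar's centre) (height (world z) of casting between 0.0095 and 0.0145 m and angle between casting's own z axis and vertical below 0.06 rad and y of casting in the frame of gauge between -0.02 and 0.02 m and x of casting in the frame of gauge between -0.1 and 0.02 m and angle between the x axis of casting and the x axis of gauge, either way round below 0.3 rad and linear speed of casting below 0.03 m/s), for 0.2 s.
2. slid flat along the plate, its leading end has passed right under the bar (height (world z) of casting between 0.0095 and 0.0145 m and angle between casting's own z axis and vertical below 0.06 rad and y of casting in the frame of gauge between -0.02 and 0.02 m and x of casting in the frame of gauge above 0.05 m), for 0.1 s.
3. the casting is pressed against the stop screw with 5 to 16 N for half a second (height (world z) of casting between 0.0095 and 0.0145 m and angle between casting's own z axis and vertical below 0.06 rad and contact force between casting and stop between 5 and 16 N), for 0.5 s.
At the end, for the whole second after the job is handed in: The casting rests flat on the base plate, in the lane under the bar by the stop screw: centre beyond x = 55 mm of the gauge, within 6 mm of the lane's middle and 0.12 rad of its direction, and still (height (world z) of casting between 0.0095 and 0.0145 m and angle between casting's own z axis and vertical below 0.06 rad and x of casting in the frame of gauge above 0.055 m and y of casting in the frame of gauge between -0.006 and 0.006 m and angle between the x axis of casting and the x axis of gauge, either way round below 0.12 rad and linear speed of casting below 0.01 m/s); the robot touches nothing.
It fails at once if the casting presses on the stop with more than 20 N (contact force between casting and stop above 20 N).
It fails at once if the casting or the robot bears on the bridge bar with more than 6 N (contact force between any of casting, the arm, the fingers and bar above 6 N).
It fails at once if a bystander (dish, hammer, jar) is moved more than 20 mm (distance of any of dish, hammer, jar from where it was at the start of the episode above 0.02 m).
It also fails if it takes over 72 s, if anything falls off the work surface, if the arm or the gripper's body presses on something with over 40 N, if the wrist force passes 120 N, or if a joint passes its speed limit or range.

### The arm

A 6-joint arm with a two-finger parallel gripper is mounted at the origin on the work surface. World frame = base frame: x ahead of the robot, y to its left, z up, the work surface at z = 0. Lengths are in mm, angles in rad, forces in N, time in s.
With the tool pointing down it reaches from about 275 to 1000 mm from the base axis. Payload 8.4 kg.
Tool frame: the origin (TCP) lies midway between the tips of the shut fingers; the grasp point (between the pads) lies 19 mm behind it; z points along the fingers, y is the line along which they close (so a half turn about z gives the same grasp; the last joint's range is limited). The gripper opens to 85 mm and grips with 20 to 120 N. Pads are 22 mm wide; open, the fingers measure 114 mm over their backs; the gripper's body (76 mm by 85 mm) begins 54 mm behind the grasp point. The pads swing forward as they close: fully open they stand 13 mm farther back than shut.
Start: joints at [1.135, 0.353, 1.633, -0, 1.155, -0.002], TCP at [262.7, 567.112, 231.281] pointing down, gripper open.
Joint ranges: [-2.63, 2.63], [-0.92, 2.1], [0.06, 2.66], [-1.3, 4.44], [0, 2.69], [-3.02, 3.02]. Speed limits (rad/s): [2.22, 2.22, 2.79, 3.14, 3.14, 3.14].

### API

Orientations are given as [roll, pitch, yaw] about the fixed x, y, z axes, in that order (R = Rz(yaw) Ry(pitch) Rx(roll)).
In Python, from rig import telemetry, optics, r gives the robot as it stands.
- The arm moves only by the tool play_rows, never from a script. Its arguments are lists of equal length, an entry for each row: "dp": the shift along the tool's x, y, z in units of 40 mm (1.0 is 40 mm), a list of three; "rot": the turn, a rotation vector about the tool's x, y, z in units of 6 degrees (1.0 is 6 degrees), a list of three. In form: {"dp": [[tx, ty, tz], ...], "rot": [[ax, ay, az], ...]}. A call has 1 to 5 rows; each row is the pose to reach, as a shift and turn from the pose commanded when the call began, along the tool's axes at that moment; what a row does not reach only later rows make up. A row lasts 1/12 s, in which the tool goes at most 41.7 mm and 7.16 degrees, less where a joint would pass 70% of its speed; a pose out of reach is approached as far as the arm can. A call with a gripper value outside its range is refused whole. "fingers" is the opening, from 0 (shut) to 1 (fully open), set as the call begins (left out, the last holds). The fingers move at their own pace and stop on an object; "grip_force" is the grip in N (left out, the last holds). Time passes only in rows, so rows that repeat a pose let the fingers close. It gives the time, the measured TCP pose, the force, the opening and the grip force at its end, in the units of the state.
- telemetry.sense(): the state, without advancing time (a new reading comes with each control period).
- optics.grab_frame(name): name is "side" or "top"; returns a dict with "color" (480x640x3 uint8, red, green, blue), "mtx" (3x3 intrinsics, pixels), "R" (3x3) and "t" (3): a world point X has camera coordinates R X + t. Camera axes: x right, y down, z forward; pixel columns grow to the right and rows downward; lengths in mm; the calibration is good to about 2 mm. A picture is of the moment at which its call begins. There is no depth.
- r.sign_off(): hands the job in; it is judged then, once.
The state is a dict: "clock": time; "qpos": joint angles; "qvel": joint speeds; "joint_efforts": joint torques, N m; "eef_pos": TCP position; "tcp_rot": TCP orientation; "contact_force": force on the tool from outside, world axes, zero at the start; "wrist_torque": the same for the moment, N m; "opening": opening from 0.0 (shut) to 1.0 (fully open); "grasp_force": force on a finger pad.
Only numpy, scipy, OpenCV 4.12 (cv2) and the standard library are available. Lean on these libraries where they do the work, as an engineer would, in place of code of your own. Each camera call takes 0.05 s, during which the arm holds its last target. There are 200 camera calls.

## Working session

There is one attempt and no reset: what is moved stays moved. The work goes in short steps, Python scripts to look and compute and a tool call to move; the robot and the scene stay as the last step left them, time stands still between calls to the robot, and variables do not carry over. Pictures are saved under pics/ and viewed, at most 10 in all, crops included, and the job is handed in when it is done.

Besides the shell and the picture viewer there is one more tool, called by a JSON object that holds its "method" and its "body", one argument or row to a line. play_rows: Moves the arm, as the interface text tells. Its arguments: {"type":"object","properties":{"dp":{"type":"array"},"rot":{"type":"array"},"fingers":{"type":"number"},"grip_force":{"type":"number"}},"required":["dp","rot"]}

```bash
ls; mkdir -p pics
python3 - <<'E'
from rig import telemetry, optics, r
import cv2,numpy as np,pickle
print(telemetry.sense())
fs={}
for n in("top","side"):
    f=optics.grab_frame(n);fs[n]=f
    cv2.imwrite(f"pics/{n}0.png",f["color"][:,:,::-1])
    print(n,f["mtx"],f["R"],f["t"],-np.array(f["R"]).T@np.array(f["t"]))
pickle.dump(fs,open("f0.pkl","wb"))
E
```

```text
pics
{'clock': 0.0, 'qpos': array([ 1.13460645e+00,  3.53668572e-01,  1.63413107e+00, -3.12463202e-05,
        1.15518094e+00, -2.41672008e-03]), 'qvel': array([-2.52467794e-04, -4.53045111e-04, -4.05857628e-05,  1.28502985e-03,
        1.55254467e-03,  2.05265294e-04]), 'joint_efforts': array([ 2.70953424e-03, -6.05273366e+01, -3.42062688e+01,  1.26640748e-04,
        9.47699620e-03, -5.62941651e-06]), 'eef_pos': array([262.5060935 , 566.68274365, 230.55022715]), 'tcp_rot': array([-3.14020465e+00,  2.52143944e-05,  2.70783215e+00]), 'contact_force': array([-0.37889104, -0.10323096, -0.05916995]), 'wrist_torque': array([ 0.04157503, -0.03754496,  0.00093924]), 'grasp_force': 0.0, 'opening': 1.0036298545693512}
top [[621.09034142   0.         324.11798073]
 [  0.         621.09034142 250.5249505 ]
 [  0.           0.           1.        ]] [[-0.01311908 -0.99990703  0.0037165 ]
 [-0.99202734  0.01254962 -0.12539643]
 [ 0.12533813 -0.00533196 -0.99209976]] [8.94434802e-01 5.58861549e+02 1.35875184e+03] [3.84114260e+02 1.12566302e+00 1.41809328e+03]
side [[483.19179115   0.         313.19959369]
 [  0.         483.19179115 232.89164763]
 [  0.           0.           1.        ]] [[ 0.98926699 -0.14497916 -0.01821719]
 [-0.10080661 -0.58691081 -0.80335156]
 [ 0.10577737  0.79656559 -0.59522635]] [-550.61749983  101.51795767  959.75920461] [ 453.42059124 -784.75723918  642.79786921]
```

View pics/top0.png

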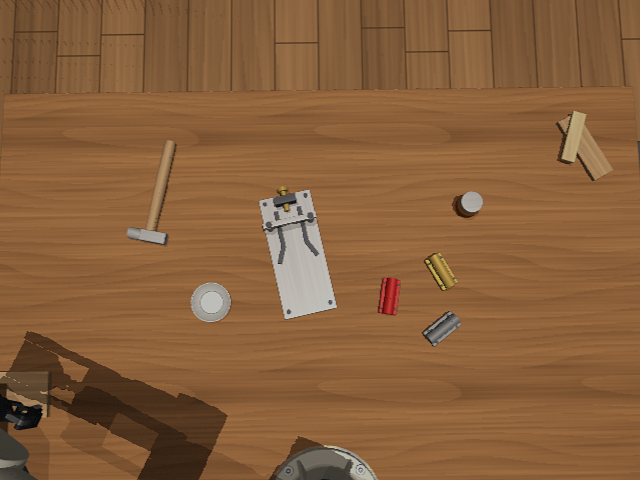

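View pics/side0.png

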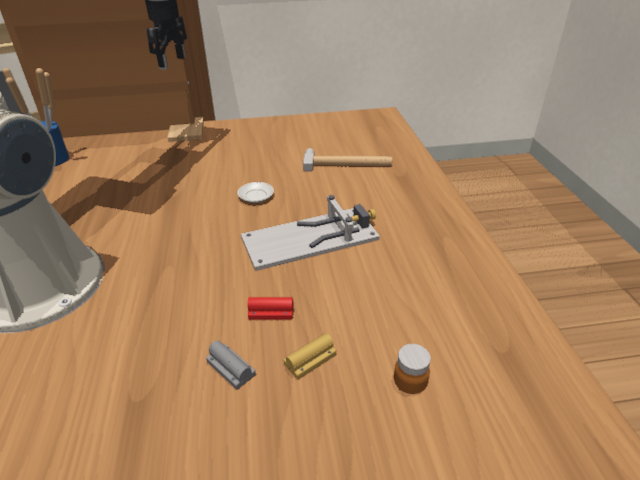

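The top view shows the gauge at about (297,255), the brass casting at (441,271), and lookalikes in red (390,296) and grey (441,328). The dish is at (211,302), the hammer near (155,200) and the jar at (470,205). The side view shows the brass one at (310,354). Only the yellow-brass part fits the description; I'll measure it and confirm it in a crop.

```bash
cat > h.py <<'E'
import cv2,numpy as np,pickle
from scipy.spatial.transform import Rotation as Ro
from rig import telemetry, optics, r
def ray(f,uv,z):
    K,R,t=[np.array(f[k],float) for k in("mtx","R","t")]
    uv=np.atleast_2d(uv).astype(float)
    d=(np.linalg.inv(K)@np.c_[uv,np.ones(len(uv))].T).T@R
    c=-R.T@t
    return c+d*((z-c[2])/d[:,2])[:,None]
def mask(f,lo,hi,roi):
    h=cv2.cvtColor(f["color"],cv2.COLOR_RGB2HSV)
    m=cv2.inRange(h,lo,hi); k=np.zeros_like(m); x0,y0,x1,y1=roi; k[y0:y1,x0:x1]=m[y0:y1,x0:x1]
    return k
def big(m):
    c,_=cv2.findContours(m,cv2.RETR_EXTERNAL,cv2.CHAIN_APPROX_NONE); return max(c,key=cv2.contourArea)[:,0]
def rect(P): # minAreaRect -> centre,long,short,angle of long
    (c,s,a)=cv2.minAreaRect(P[:,:2].astype(np.float32)); a=np.radians(a)
    if s[0]<s[1]: s=s[::-1]; a+=np.pi/2
    return np.round(c,1),np.round(s,1),round((a+np.pi/2)%np.pi-np.pi/2,4)
def to(p,yaw):
    s=telemetry.sense(); R=Ro.from_euler('xyz',s["tcp_rot"])
    T=Ro.from_euler('xyz',[np.pi,0,yaw])
    print("dp",np.round(R.inv().apply(np.array(p)-s["eef_pos"])/40,3),"rot",np.round(np.degrees((R.inv()*T).as_rotvec())/6,3),"pos",s["eef_pos"].round(1),"F",s["contact_force"].round(2),"op",round(s["opening"],3),"t",s["clock"])
E
python3 - <<'E'
from h import *
fs=pickle.load(open("f0.pkl","rb"))
f=fs["top"]
hs=cv2.cvtColor(f["color"],cv2.COLOR_RGB2HSV)
for uv in[(441,271),(435,262),(300,280),(310,305),(390,296),(430,240)]: print(uv,hs[uv[1],uv[0]])
m=mask(f,(20,90,60),(35,255,255),(415,240,470,300))
c=big(m);print("brass px",cv2.minAreaRect(c),cv2.contourArea(c))
for z in(0,14,34):print(z,rect(ray(f,c,z)))
m2=mask(f,(0,0,120),(180,60,255),(250,180,345,330))
c2=big(m2);print("plate",rect(ray(f,c2,12)))
g=fs["side"]
m3=mask(g,(20,90,60),(35,255,255),(270,320,350,390));c3=big(m3)
print("side z0",rect(ray(g,c3,0)),"z17 c",ray(g,[c3.mean(0)],17))
m4=mask(g,(0,0,120),(180,60,255),(230,190,390,275));c4=big(m4)
hull=cv2.convexHull(c4);ap=cv2.approxPolyDP(hull,4,True)[:,0];print("side plate",ap.tolist(),ray(g,ap,12)[:,:2].round(0).tolist())
o=f["color"].copy()
for cc in(c,c2):cv2.drawContours(o,[cc[:,None]],-1,(0,255,0),1)
a=cv2.resize(f["color"][230:350,370:480],None,fx=4,fy=4,interpolation=cv2.INTER_NEAREST)
b=cv2.resize(o[180:325,250:345],None,fx=3,fy=3,interpolation=cv2.INTER_NEAREST)
h=np.zeros((480,440+285,3),np.uint8);h[:,:440]=a;h[:435,440:]=b
cv2.imwrite("pics/crop1.png",h[:,:,::-1])
E
```

```text
(441, 271) [ 20 155 166]
(435, 262) [ 20 157 153]
(300, 280) [ 16  18 188]
(310, 305) [ 30   9 190]
(390, 296) [  1 180 186]
(430, 240) [ 14 149 144]
brass px ((440.98919677734375, 271.0450439453125), (35.704139709472656, 17.49175453186035), 58.392494201660156) 508.5
0 (array([ 512.6, -273.8]), array([81.2, 40.7]), np.float64(0.5184))
14 (array([ 511.4, -271. ]), array([80.4, 40.3]), np.float64(0.5184))
34 (array([ 509.5, -267.2]), array([79.2, 39.7]), np.float64(0.5184))
plate (array([522.7,  48.5]), array([210.1, 120.6]), np.float64(0.2144))
side z0 (array([ 516.7, -260.9]), array([94.2, 45.8]), np.float64(0.5131)) z17 c [[ 510.20402812 -278.39013685   17.        ]]
side plate [[379, 235], [255, 267], [241, 236], [333, 199], [353, 208]] [[705.0, 28.0], [434.0, -35.0], [408.0, 75.0], [633.0, 188.0], [672.0, 141.0]]
```

View pics/crop1.png

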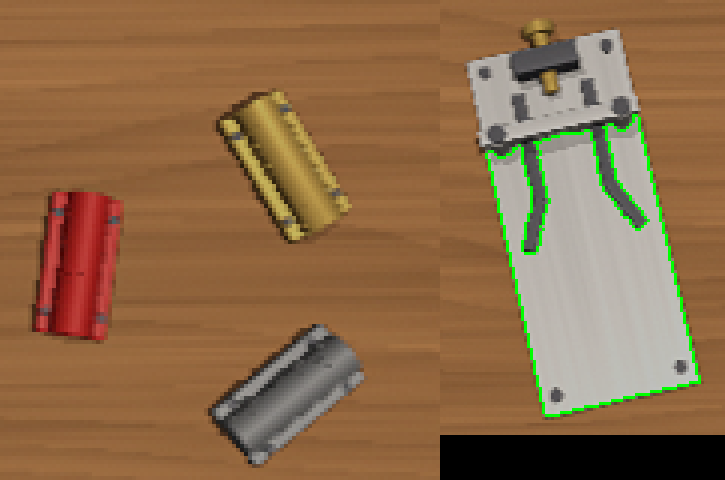

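Run:
```python
from h import *
f=pickle.load(open("f0.pkl","rb"))["top"]
m2=mask(f,(0,0,100),(180,60,255),(250,180,345,330)); m2=cv2.morphologyEx(m2,cv2.MORPH_OPEN,np.ones((2,2)))
# edge lines of the near part: first/last plate pixel per row
P=[];L=[];Rr=[]
for v in range(240,300):
    x=np.flatnonzero(m2[v]); L.append((x[0]-.5,v)); Rr.append((x[-1]+.5,v))
for E_ in(L,Rr):
    w=ray(f,E_,12)[:,:2]; l=cv2.fitLine(w.astype(np.float32),cv2.DIST_HUBER,0,.01,.01).ravel(); l[:2]*=np.sign(l[0]); P.append(l); print(np.arctan2(l[1],l[0]),l)
B=[(u+.0,np.flatnonzero(m2[:,u])[-1]+.5) for u in range(291,330)]
w=ray(f,B,12)[:,:2]; l=cv2.fitLine(w.astype(np.float32),cv2.DIST_HUBER,0,.01,.01).ravel();print("near",np.arctan2(l[1],l[0])-np.pi/2*np.sign(l[1]),l)
T=[(u+.0,np.flatnonzero(m2[:,u])[0]-.5) for u in range(265,308) if m2[:,u].any()]
w=ray(f,T,12)[:,:2]; l2=cv2.fitLine(w.astype(np.float32),cv2.DIST_HUBER,0,.01,.01).ravel();print("far",l2)
a=np.mean([np.arctan2(q[1],q[0]) for q in P]); X=np.array([np.cos(a),np.sin(a)]);Y=np.array([-X[1],X[0]])
y=np.mean([q[2:]@Y for q in P]); wid=P[0][2:]@Y-P[1][2:]@Y
xn=l[2:]@X; xf=l2[2:]@X
print("a",a,"width",wid,"len",xf-xn,"origin",X*(xn+130)+Y*y)
to((512,-271.5,130),0.518)
```

```text
0.21461117 [9.77059305e-01 2.12967545e-01 5.19694092e+02 1.07897156e+02]
0.21493474 [ 9.7699034e-01  2.1328366e-01  5.1806842e+02 -1.5987136e+01]
near 0.20730615 [ 2.0582443e-01 -9.7858894e-01  4.1697214e+02  2.7305809e+01]
far [ 5.325537e-01 -8.463962e-01  6.814357e+02  6.750896e+01]
a 0.21477295 width 120.69155 len 266.95578 origin [544.731     51.593803]
dp [-14.467 -16.391   2.537] rot [-7.0000e-03  1.3000e-02  2.0912e+01] pos [262.5 566.7 230.6] F [0.22 0.06 0.49] op 0.991 t 0.1
```

{"method": "play_rows", "body": {
  "dp": [
    [0,0,0],
    [0,0,0],
    [0,0,0]
  ],
  "rot": [
    [0,0,0.9],
    [0,0,1.8],
    [0,0,2.7]
  ],
  "fingers": 1.0
}}

```text
clock: 0.35
eef_pos: [262.6, 566.8, 230.8]
tcp_rot: [-3.141, 0.0, 2.42]
contact_force: [0.1, -0.0, -0.5]
opening: 1.001
grasp_force: 0.0
```

{"method": "play_rows", "body": {
  "dp": [
    [-0.8,-0.5,0.1],
    [-1.6,-1.0,0.2],
    [-2.4,-1.5,0.3],
    [-3.2,-2.0,0.4],
    [-4.0,-2.5,0.5]
  ],
  "rot": [
    [0,0,0.9],
    [0,0,1.8],
    [0,0,2.7],
    [0,0,3.6],
    [0,0,4.5]
  ]
}}

```text
clock: 0.77
eef_pos: [317.6, 384.8, 210.8]
tcp_rot: [-3.141, 0.0, 1.95]
contact_force: [0.8, 1.1, -0.2]
opening: 1.001
grasp_force: 0.0
```

```bash
python3 -c "
from h import *
to((512,-271.5,130),0.518)"
```

```text
dp [-17.041  -1.552   2.026] rot [-1.0000e-03  6.0000e-03  1.3672e+01] pos [317.6 384.8 210.8] F [ 0.76  1.13 -0.16] op 1.001 t 0.7667
```

{"method": "play_rows", "body": {
  "dp": [
    [-0.95,-0.09,0.1],
    [-1.9,-0.18,0.2],
    [-2.85,-0.27,0.3],
    [-3.8,-0.36,0.4],
    [-4.75,-0.45,0.5]
  ],
  "rot": [
    [0,0,0.9],
    [0,0,1.8],
    [0,0,2.7],
    [0,0,3.6],
    [0,0,4.5]
  ]
}}

```text
clock: 1.18
eef_pos: [371.9, 201.9, 191.1]
tcp_rot: [3.142, 0.0, 1.478]
contact_force: [1.3, 0.8, -0.0]
opening: 1.001
grasp_force: 0.0
```

{"method": "play_rows", "body": {
  "dp": [
    [-0.89,0.36,0.1],
    [-1.78,0.72,0.2],
    [-2.67,1.08,0.3],
    [-3.56,1.44,0.4],
    [-4.45,1.8,0.5]
  ],
  "rot": [
    [0,0,0.9],
    [0,0,1.8],
    [0,0,2.7],
    [0,0,3.6],
    [0,0,4.5]
  ]
}}

```text
clock: 1.6
eef_pos: [428.0, 18.1, 171.1]
tcp_rot: [3.142, -0.0, 1.007]
contact_force: [1.2, -0.2, -0.1]
opening: 0.997
grasp_force: 0.0
```

{"method": "play_rows", "body": {
  "dp": [
    [-0.62,0.7,0.1],
    [-1.24,1.4,0.2],
    [-1.86,2.1,0.3],
    [-2.48,2.8,0.4],
    [-3.1,3.5,0.5]
  ],
  "rot": [
    [0,0,0.9],
    [0,0,1.8],
    [0,0,2.7],
    [0,0,3.6],
    [0,0,4.5]
  ]
}}

```text
clock: 2.02
eef_pos: [480.8, -161.4, 150.9]
tcp_rot: [-3.141, 0.0, 0.535]
contact_force: [1.2, 0.6, -0.1]
opening: 0.999
grasp_force: 0.0
```

```bash
python3 -c "
from h import *
to((512,-271.5,100),0.518)"
```

```text
dp [-0.733  2.766  1.272] rot [-0.002  0.001  0.163] pos [ 480.8 -161.4  150.9] F [ 1.17  0.65 -0.06] op 0.999 t 2.0167
```

{"method": "play_rows", "body": {
  "dp": [
    [-0.2,0.75,0.3],
    [-0.4,1.5,0.6],
    [-0.6,2.2,0.9],
    [-0.7,2.7,1.2],
    [-0.7,2.7,1.2]
  ],
  "rot": [
    [0,0,0.1],
    [0,0,0.1],
    [0,0,0.1],
    [0,0,0.1],
    [0,0,0.1]
  ]
}}

```text
clock: 2.43
eef_pos: [512.4, -269.4, 101.0]
tcp_rot: [-3.141, 0.001, 0.527]
contact_force: [-0.7, 0.6, 0.3]
opening: 0.998
grasp_force: 0.0
```

{"method": "play_rows", "body": {
  "dp": [
    [0,0,0],
    [0,0,0],
    [0,0,0]
  ],
  "rot": [
    [0,0,0],
    [0,0,0],
    [0,0,0]
  ]
}}

```text
clock: 2.68
eef_pos: [512.2, -265.5, 103.6]
tcp_rot: [-3.141, -0.0, 0.53]
contact_force: [0.6, 0.7, 1.0]
opening: 0.999
grasp_force: 0.0
```

Run:
```python
from h import *
to((512,-271.5,2),0.518)
f=optics.grab_frame("side");g=optics.grab_frame("top")
a=np.zeros((480,800,3),np.uint8)
a[:,:400]=cv2.resize(f["color"][230:398,240:380],(400,480));a[:,400:]=cv2.resize(g["color"][210:330,390:490],(400,480))
cv2.imwrite("pics/above.png",a[:,:,::-1])
```

```text
dp [-0.08   0.127  2.541] rot [-0.002 -0.     0.118] pos [ 512.2 -265.5  103.6] F [0.62 0.73 1.02] op 0.999 t 2.6833
```

View pics/above.png

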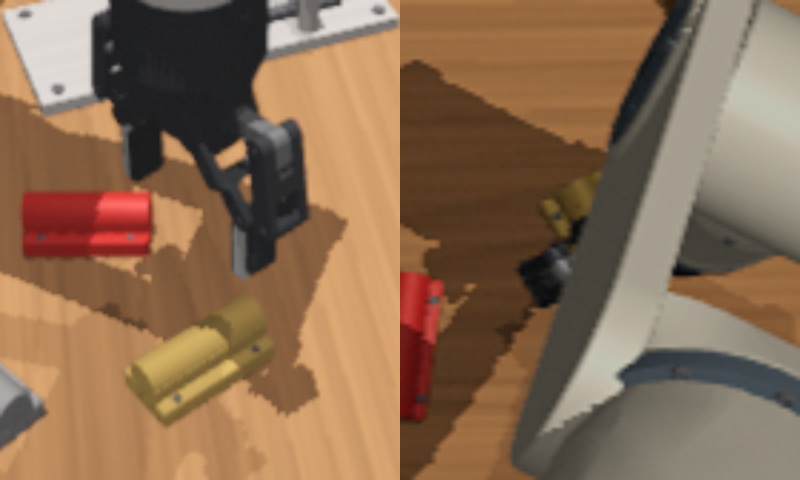

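The left half (side view) shows the open fingers above the brass casting, at about (200,360) in the crop, with the closing line across it. The right half (top view) is mostly hidden by the arm. Descending.

{"method": "play_rows", "body": {
  "dp": [
    [-0.08,0.13,0.6],
    [-0.08,0.13,1.2],
    [-0.08,0.13,1.8],
    [-0.08,0.13,2.3],
    [-0.08,0.13,2.5]
  ],
  "rot": [
    [0,0,0.1],
    [0,0,0.1],
    [0,0,0.1],
    [0,0,0.1],
    [0,0,0.1]
  ]
}}

```text
clock: 3.2
eef_pos: [511.0, -271.2, 1.4]
tcp_rot: [-3.139, 0.001, 0.52]
contact_force: [-1.0, 0.2, -0.8]
opening: 0.997
grasp_force: 0.0
```

{"method": "play_rows", "body": {
  "dp": [
    [0,0,0],
    [0,0,0],
    [0,0,0],
    [0,0,0]
  ],
  "rot": [
    [0,0,0],
    [0,0,0],
    [0,0,0],
    [0,0,0]
  ]
}}

```text
clock: 3.53
eef_pos: [513.2, -272.9, 4.7]
tcp_rot: [3.14, -0.001, 0.519]
contact_force: [0.6, -0.3, 0.3]
opening: 0.996
grasp_force: 0.0
```

{"method": "play_rows", "body": {
  "dp": [
    [0,0,0],
    [0,0,0],
    [0,0,0],
    [0,0,0],
    [0,0,0]
  ],
  "rot": [
    [0,0,0],
    [0,0,0],
    [0,0,0],
    [0,0,0],
    [0,0,0]
  ],
  "fingers": 0.3,
  "grip_force": 50
}}

```text
clock: 3.95
eef_pos: [512.4, -272.6, 3.8]
tcp_rot: [3.141, -0.0, 0.519]
contact_force: [-1.3, 1.6, 5.6]
opening: 0.451
grasp_force: 50.3
```

{"method": "play_rows", "body": {
  "dp": [
    [0,0,0],
    [0,0,0],
    [0,0,0],
    [0,0,0],
    [0,0,0]
  ],
  "rot": [
    [0,0,0],
    [0,0,0],
    [0,0,0],
    [0,0,0],
    [0,0,0]
  ]
}}

```text
clock: 4.37
eef_pos: [512.4, -272.6, 3.8]
tcp_rot: [3.141, -0.0, 0.519]
contact_force: [-2.3, 0.9, 5.9]
opening: 0.451
grasp_force: 50.3
```

{"method": "play_rows", "body": {
  "dp": [
    [0,0,-0.3],
    [0,0,-0.8],
    [0,0,-1.4],
    [0,0,-2.0],
    [0,0,-2.2]
  ],
  "rot": [
    [0,0,0],
    [0,0,0],
    [0,0,0],
    [0,0,0],
    [0,0,0]
  ]
}}

```text
clock: 4.78
eef_pos: [513.6, -273.2, 94.7]
tcp_rot: [3.138, -0.002, 0.519]
contact_force: [0.4, -0.2, -4.4]
opening: 0.449
grasp_force: 52.1
```

```bash
python3 -c "
from h import *
to((487,39.5,80),0.215)"
```

```text
dp [ 3.301 -7.119  0.351] rot [ 0.028 -0.024  2.904] pos [ 513.6 -273.2   94.7] F [ 0.41 -0.19 -4.44] op 0.449 t 4.7833
```

{"method": "play_rows", "body": {
  "dp": [
    [0.3,-0.7,0],
    [0.65,-1.4,0],
    [1.0,-2.1,0],
    [1.3,-2.8,0],
    [1.65,-3.55,0]
  ],
  "rot": [
    [0,0,0.6],
    [0,0,1.2],
    [0,0,1.8],
    [0,0,2.4],
    [0,0,2.9]
  ]
}}

```text
clock: 5.2
eef_pos: [498.3, -115.4, 91.0]
tcp_rot: [-3.141, 0.001, 0.212]
contact_force: [1.7, 1.4, -3.2]
opening: 0.444
grasp_force: 52.1
```

{"method": "play_rows", "body": {
  "dp": [
    [0.1,-0.8,0],
    [0.2,-1.6,0],
    [0.3,-2.4,0],
    [0.4,-3.2,0],
    [0.5,-3.8,0]
  ],
  "rot": [
    [0,0,0],
    [0,0,0],
    [0,0,0],
    [0,0,0],
    [0,0,0]
  ]
}}

```text
clock: 5.62
eef_pos: [484.9, 38.3, 91.0]
tcp_rot: [-3.141, 0.001, 0.216]
contact_force: [0.4, -0.9, -2.4]
opening: 0.452
grasp_force: 52.1
```

{"method": "play_rows", "body": {
  "dp": [
    [0,0,0],
    [0,0,0],
    [0,0,0],
    [0,0,0]
  ],
  "rot": [
    [0,0,0],
    [0,0,0],
    [0,0,0],
    [0,0,0]
  ]
}}

```text
clock: 5.95
eef_pos: [486.0, 35.6, 91.1]
tcp_rot: [3.141, 0.0, 0.215]
contact_force: [0.4, 0.5, -4.7]
opening: 0.45
grasp_force: 52.2
```

```bash
python3 -c "
from h import *
to((487,39.5,16),0.215)"
```

```text
dp [ 0.046 -0.091  1.878] rot [ 0.001  0.004 -0.001] pos [486.   35.6  91.1] F [ 0.36  0.49 -4.69] op 0.45 t 5.95
```

{"method": "play_rows", "body": {
  "dp": [
    [0.05,-0.09,0.5],
    [0.05,-0.09,1.0],
    [0.05,-0.09,1.4],
    [0.05,-0.09,1.65],
    [0.05,-0.09,1.75]
  ],
  "rot": [
    [0,0,0],
    [0,0,0],
    [0,0,0],
    [0,0,0],
    [0,0,0]
  ]
}}

```text
clock: 6.37
eef_pos: [486.5, 39.3, 19.9]
tcp_rot: [-3.141, 0.002, 0.214]
contact_force: [-0.3, -0.7, -2.8]
opening: 0.45
grasp_force: 52.2
```

{"method": "play_rows", "body": {
  "dp": [
    [0,0,0],
    [0,0,0],
    [0,0,0.03],
    [0,0,0.06],
    [0,0,0.09]
  ],
  "rot": [
    [0,0,0],
    [0,0,0],
    [0,0,0],
    [0,0,0],
    [0,0,0]
  ]
}}

```text
clock: 6.78
eef_pos: [487.8, 40.3, 18.2]
tcp_rot: [3.141, -0.001, 0.215]
contact_force: [-0.8, 0.1, -3.3]
opening: 0.447
grasp_force: 52.2
```

{"method": "play_rows", "body": {
  "dp": [
    [0,0,0],
    [0,0,0],
    [0,0,0]
  ],
  "rot": [
    [0,0,0],
    [0,0,0],
    [0,0,0]
  ]
}}

```text
clock: 7.03
eef_pos: [487.4, 40.3, 17.8]
tcp_rot: [3.142, -0.0, 0.216]
contact_force: [-0.9, -0.4, -3.5]
opening: 0.453
grasp_force: 52.2
```

Still about 2 mm above the plate; going down gently until it touches.

{"method": "play_rows", "body": {
  "dp": [
    [0,0,0.02],
    [0,0,0.04],
    [0,0,0.06],
    [0,0,0.06],
    [0,0,0.06]
  ],
  "rot": [
    [0,0,0],
    [0,0,0],
    [0,0,0],
    [0,0,0],
    [0,0,0]
  ]
}}

```text
clock: 7.45
eef_pos: [487.4, 40.3, 15.8]
tcp_rot: [-3.142, -0.0, 0.215]
contact_force: [-2.9, 0.7, 7.1]
opening: 0.453
grasp_force: 53.3
```

Run:
```python
from h import *
to((487,39.5,16),0.215)
f=optics.grab_frame("side")
a=cv2.resize(f["color"][160:280,220:400],None,fx=4,fy=4)
cv2.imwrite("pics/set.png",a[:,:,::-1])
```

```text
dp [-0.014  0.016 -0.005] rot [-0.    -0.001  0.005] pos [487.4  40.3  15.8] F [-2.91  0.67  7.08] op 0.453 t 7.45
```

View pics/set.png

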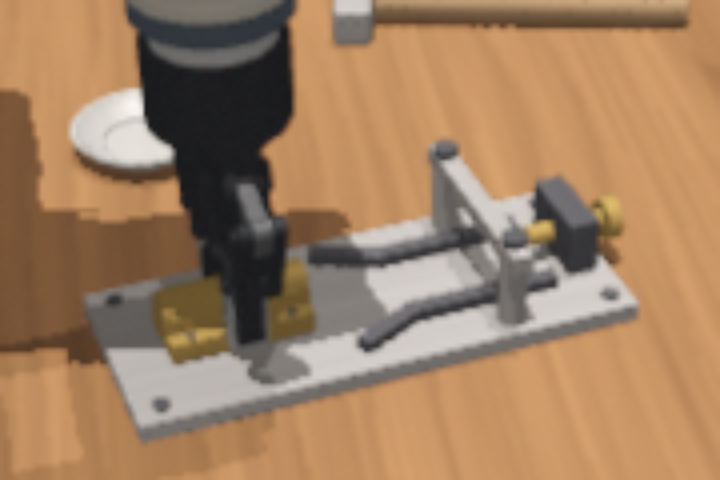

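The side crop shows the casting lying flat on the plate, at about (235,310) in the crop. The lane ahead and the bar are clear. Opening the fingers, then backing straight off.

{"method": "play_rows", "body": {
  "dp": [
    [0,0,0],
    [0,0,0],
    [0,0,0],
    [0,0,0],
    [0,0,0]
  ],
  "rot": [
    [0,0,0],
    [0,0,0],
    [0,0,0],
    [0,0,0],
    [0,0,0]
  ],
  "fingers": 1.0
}}

```text
clock: 7.92
eef_pos: [487.4, 40.2, 15.3]
tcp_rot: [3.142, -0.0, 0.215]
contact_force: [-0.1, -0.8, -0.6]
opening: 0.998
grasp_force: 0.0
```

{"method": "play_rows", "body": {
  "dp": [
    [0,0,-0.2],
    [-0.4,0,-0.2],
    [-0.9,0,-0.2],
    [-1.4,0,-0.2],
    [-1.8,0,-0.2]
  ],
  "rot": [
    [0,0,0],
    [0,0,0],
    [0,0,0],
    [0,0,0],
    [0,0,0]
  ]
}}

```text
clock: 8.33
eef_pos: [415.6, 24.6, 23.7]
tcp_rot: [-3.142, 0.001, 0.216]
contact_force: [-0.4, 0.4, 0.2]
opening: 1.001
grasp_force: 0.0
```

{"method": "play_rows", "body": {
  "dp": [
    [0,0,0],
    [0,0,0],
    [0,0,0],
    [0,0,0],
    [0,0,0]
  ],
  "rot": [
    [0,0,0],
    [0,0,0],
    [0,0,0],
    [0,0,0],
    [0,0,0]
  ],
  "fingers": 0.0,
  "grip_force": 30
}}

```text
clock: 8.75
eef_pos: [418.2, 25.0, 23.5]
tcp_rot: [3.141, -0.001, 0.216]
contact_force: [0.1, 0.8, -0.2]
opening: 0.299
grasp_force: 0.0
```

Run:
```python
from h import *
to((487,39.5,18),0.215)
f=optics.grab_frame("side");g=optics.grab_frame("top")
a=np.zeros((480,800,3),np.uint8)
a[:400,:440]=cv2.resize(f["color"][180:280,230:340],(440,400));a[:,440:]=cv2.resize(g["color"][185:345,250:370],(360,480))
cv2.imwrite("pics/back.png",a[:,:,::-1])
m=mask(g,(18,90,40),(35,255,255),(265,240,345,330))
c=big(m);R=cv2.minAreaRect(c);print(R)
for z in(26,):print(rect(ray(g,c,z)))
```

```text
dp [1.758 0.014 0.138] rot [ 0.002 -0.01   0.006] pos [418.2  25.   23.5] F [ 0.1   0.8  -0.22] op 0.299 t 8.75
((301.55615234375, 274.41009521484375), (19.487825393676758, 17.389135360717773), 77.00537872314453)
(array([506.5,  45.1]), array([44. , 39.1]), np.float64(0.2156))
```

View pics/back.png

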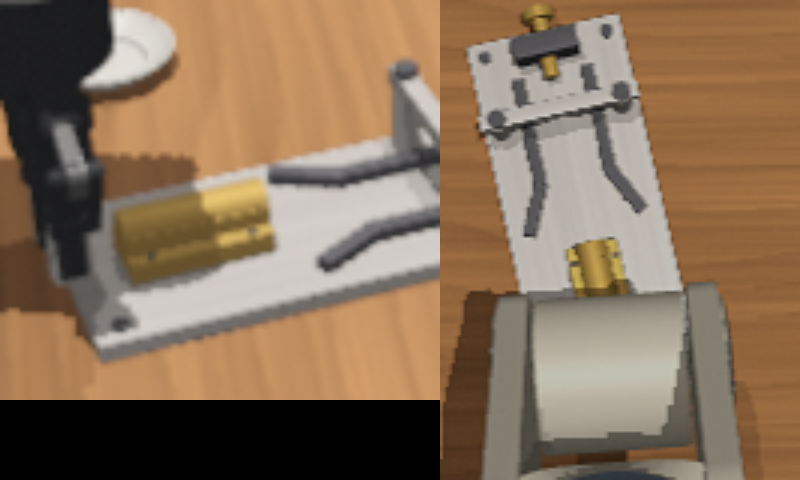

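The side crop shows the casting flat and square on the plate, with the fingers behind it. In the top crop the lane is clear and the screw tip is at about (550,77), original pixel (286.7,210.7).

{"method": "play_rows", "body": {
  "dp": [
    [0,0,0],
    [0,0,0],
    [0,0,0.07],
    [0,0,0.14],
    [0,0,0.14]
  ],
  "rot": [
    [0,0,0],
    [0,0,0],
    [0,0,0],
    [0,0,0],
    [0,0,0]
  ]
}}

```text
clock: 9.27
eef_pos: [416.7, 24.8, 17.2]
tcp_rot: [-3.141, 0.001, 0.215]
contact_force: [0.9, -0.2, 0.5]
opening: 0.004
grasp_force: 0.0
```

{"method": "play_rows", "body": {
  "dp": [
    [0.05,0,0],
    [0.1,0,0],
    [0.15,0,0],
    [0.2,0,0],
    [0.25,0,0]
  ],
  "rot": [
    [0,0,0],
    [0,0,0],
    [0,0,0],
    [0,0,0],
    [0,0,0]
  ]
}}

```text
clock: 9.68
eef_pos: [427.1, 27.0, 17.7]
tcp_rot: [3.142, -0.0, 0.215]
contact_force: [0.6, -0.4, 1.0]
opening: -0.0
grasp_force: 0.0
```

```bash
cat >> h.py <<'E'
a=0.215; O=np.array([545.5,52.3]); X=np.array([np.cos(a),np.sin(a)]); Y=np.array([-X[1],X[0]])
def g(p): d=np.array(p)[:2]-O; return np.round([d@X,d@Y],1)
def st():
    s=telemetry.sense(); F=s["contact_force"]
    print("t",round(s["clock"],2),"g",g(s["eef_pos"]),"z",round(s["eef_pos"][2],1),"Fx",round(F[:2]@X,2),"Fy",round(F[:2]@Y,2),"Fz",round(F[2],2),"yaw",s["tcp_rot"][2].round(4),"op",round(s["opening"],3))
E
python3 -c "
from h import *
f=pickle.load(open('f0.pkl','rb'))['top']
print('screw tip',g(ray(f,[(286.7,211.3)],27)[0]))
st()"
```

```text
screw tip [108.4   2.2]
t 9.68 g [-121.     0.6] z 17.7 Fx 0.5 Fy -0.55 Fz 1.03 yaw 0.2155 op -0.0
```

{"method": "play_rows", "body": {
  "dp": [
    [0.1,0,0],
    [0.2,0,0],
    [0.3,0,0],
    [0.4,0,0],
    [0.5,0,0]
  ],
  "rot": [
    [0,0,0],
    [0,0,0],
    [0,0,0],
    [0,0,0],
    [0,0,0]
  ]
}}

```text
clock: 10.1
eef_pos: [446.1, 31.3, 17.6]
tcp_rot: [-3.141, 0.001, 0.216]
contact_force: [-2.3, -0.4, 1.3]
opening: 0.002
grasp_force: 1.3
```

{"method": "play_rows", "body": {
  "dp": [
    [0.1,0,0],
    [0.2,0,0],
    [0.3,0,0],
    [0.4,0,0],
    [0.5,0,0]
  ],
  "rot": [
    [0,0,0],
    [0,0,0],
    [0,0,0],
    [0,0,0],
    [0,0,0]
  ]
}}

```text
clock: 10.52
eef_pos: [466.3, 35.6, 17.6]
tcp_rot: [3.142, -0.0, 0.216]
contact_force: [-1.5, 0.1, -1.0]
opening: -0.002
grasp_force: 0.6
```

{"method": "play_rows", "body": {
  "dp": [
    [0.1,0,0],
    [0.2,0,0],
    [0.3,0,0],
    [0.4,0,0],
    [0.5,0,0]
  ],
  "rot": [
    [0,0,0],
    [0,0,0],
    [0,0,0],
    [0,0,0],
    [0,0,0]
  ]
}}

```text
clock: 10.93
eef_pos: [485.8, 39.9, 17.7]
tcp_rot: [3.142, -0.0, 0.216]
contact_force: [-0.9, 0.3, -0.3]
opening: -0.001
grasp_force: 0.6
```

{"method": "play_rows", "body": {
  "dp": [
    [0.1,0,0],
    [0.2,0,0],
    [0.3,0,0],
    [0.4,0,0],
    [0.5,0,0]
  ],
  "rot": [
    [0,0,0],
    [0,0,0],
    [0,0,0],
    [0,0,0],
    [0,0,0]
  ]
}}

```text
clock: 11.35
eef_pos: [505.3, 44.2, 17.7]
tcp_rot: [3.142, 0.0, 0.216]
contact_force: [-1.2, -0.9, -0.8]
opening: -0.005
grasp_force: 0.7
```

Run:
```python
from h import *
st()
gg=optics.grab_frame("top")
m=mask(gg,(18,90,40),(35,255,255),(265,215,345,330))
c=big(m);print(rect(ray(gg,c,26)),g(rect(ray(gg,c,26))[0]))
P=np.array([g(p) for p in ray(gg,c,26)]);print(P.min(0),P.max(0))
cv2.imwrite("pics/mid.png",cv2.resize(gg["color"][180:330,250:350],None,fx=4,fy=4)[:,:,::-1])
```

```text
t 11.35 g [-41.    0.6] z 17.7 Fx -1.37 Fy -0.64 Fz -0.76 yaw 0.2155 op -0.005Traceback (most recent call last):
  File "<stdin>", line 5, in <module>
  File "h.py", line 15, in big
    c,_=cv2.findContours(m,cv2.RETR_EXTERNAL,cv2.CHAIN_APPROX_NONE); return max(c,key=cv2.contourArea)[:,0]
                                                                            ~~~^^^^^^^^^^^^^^^^^^^^^^^
ValueError: max() iterable argument is empty
```

{"method": "play_rows", "body": {
  "dp": [
    [0.1,0,0],
    [0.2,0,0],
    [0.3,0,0],
    [0.4,0,0],
    [0.5,0,0]
  ],
  "rot": [
    [0,0,0],
    [0,0,0],
    [0,0,0],
    [0,0,0],
    [0,0,0]
  ]
}}

```text
clock: 11.82
eef_pos: [524.8, 48.4, 17.7]
tcp_rot: [3.142, 0.0, 0.215]
contact_force: [-1.4, -0.5, 0.9]
opening: -0.002
grasp_force: 0.9
```

{"method": "play_rows", "body": {
  "dp": [
    [0.06,0,0],
    [0.12,0,0],
    [0.18,0,0],
    [0.24,0,0],
    [0.3,0,0]
  ],
  "rot": [
    [0,0,0],
    [0,0,0],
    [0,0,0],
    [0,0,0],
    [0,0,0]
  ]
}}

```text
clock: 12.23
eef_pos: [536.3, 50.9, 17.7]
tcp_rot: [-3.142, 0.0, 0.215]
contact_force: [-2.6, -0.7, 1.3]
opening: 0.001
grasp_force: 1.1
```

Run:
```python
from h import *
st()
f=optics.grab_frame("side")
cv2.imwrite("pics/mid.png",cv2.resize(f["color"][160:280,230:400],None,fx=4.5,fy=4.5)[:,:,::-1])
```

```text
t 12.23 g [-9.3  0.6] z 17.7 Fx -2.7 Fy -0.16 Fz 1.27 yaw 0.2154 op 0.001
```

View pics/mid.png

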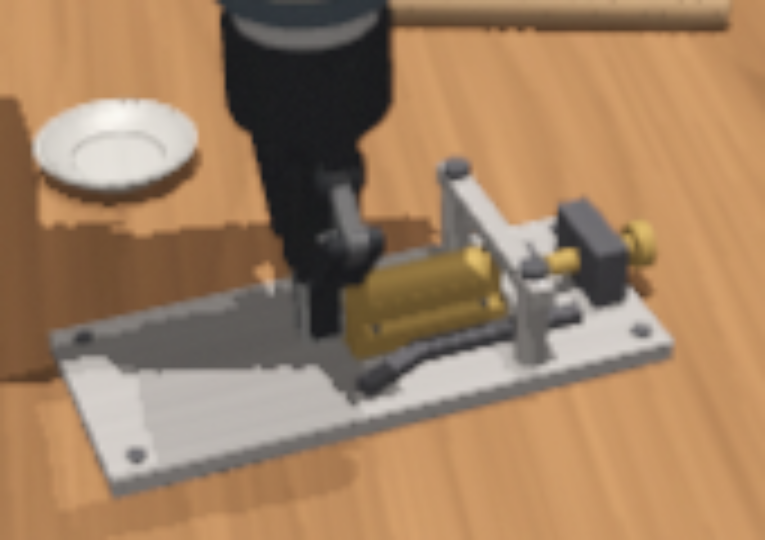

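The side crop shows the casting flat in the rail mouth, leading end at about (505,290) in the crop, just before the bar. The fingers are behind it and the bar is untouched. Going on slowly.

{"method": "play_rows", "body": {
  "dp": [
    [0.04,0,0],
    [0.08,0,0],
    [0.12,0,0],
    [0.16,0,0],
    [0.2,0,0]
  ],
  "rot": [
    [0,0,0],
    [0,0,0],
    [0,0,0],
    [0,0,0],
    [0,0,0]
  ]
}}

```text
clock: 12.7
eef_pos: [544.2, 52.7, 17.7]
tcp_rot: [3.142, -0.0, 0.215]
contact_force: [-2.1, -0.7, 1.0]
opening: 0.001
grasp_force: 1.0
```

{"method": "play_rows", "body": {
  "dp": [
    [0.03,0,0],
    [0.06,0,0],
    [0.09,0,0],
    [0.12,0,0],
    [0.15,0,0]
  ],
  "rot": [
    [0,0,0],
    [0,0,0],
    [0,0,0],
    [0,0,0],
    [0,0,0]
  ]
}}

```text
clock: 13.12
eef_pos: [549.9, 53.9, 17.7]
tcp_rot: [3.142, 0.0, 0.215]
contact_force: [-1.8, 0.1, 1.0]
opening: -0.005
grasp_force: 1.0
```

{"method": "play_rows", "body": {
  "dp": [
    [0.015,0,0],
    [0.03,0,0],
    [0.045,0,0],
    [0.06,0,0],
    [0.075,0,0]
  ],
  "rot": [
    [0,0,0],
    [0,0,0],
    [0,0,0],
    [0,0,0],
    [0,0,0]
  ]
}}

```text
clock: 13.53
eef_pos: [552.8, 54.5, 17.7]
tcp_rot: [3.142, -0.0, 0.215]
contact_force: [-1.7, -0.7, 0.3]
opening: 0.0
grasp_force: 1.0
```

```bash
python3 -c "
from h import *
st()"
```

```text
t 13.53 g [7.6 0.6] z 17.7 Fx -1.85 Fy -0.35 Fz 0.33 yaw 0.2155 op 0.0
```

{"method": "play_rows", "body": {
  "dp": [
    [0.015,0,0],
    [0.03,0,0],
    [0.045,0,0],
    [0.06,0,0],
    [0.075,0,0]
  ],
  "rot": [
    [0,0,0],
    [0,0,0],
    [0,0,0],
    [0,0,0],
    [0,0,0]
  ]
}}

```text
clock: 13.95
eef_pos: [555.8, 55.2, 17.7]
tcp_rot: [3.142, -0.0, 0.216]
contact_force: [-2.2, -1.7, 0.3]
opening: -0.004
grasp_force: 1.0
```

```bash
python3 -c "
from h import *
f=pickle.load(open('f0.pkl','rb'))['top']
m=mask(f,(18,90,60),(35,255,255),(272,185,300,218))
v,u=np.nonzero(m);P=np.array([g(p) for p in ray(f,np.c_[u,v],27)]);print(np.sort(P[:,0])[:8], len(u))
st()"
```

```text
[110.6 111.1 111.6 112.2 112.4 112.9 113.4 113.9] 100
t 13.95 g [10.7  0.6] z 17.7 Fx -2.55 Fy -1.19 Fz 0.33 yaw 0.2155 op -0.004
```

{"method": "play_rows", "body": {
  "dp": [
    [0.015,0,0],
    [0.03,0,0],
    [0.045,0,0],
    [0.06,0,0],
    [0.07,0,0]
  ],
  "rot": [
    [0,0,0],
    [0,0,0],
    [0,0,0],
    [0,0,0],
    [0,0,0]
  ]
}}

```text
clock: 14.37
eef_pos: [558.5, 55.8, 17.7]
tcp_rot: [3.142, -0.0, 0.215]
contact_force: [-2.7, -0.6, -0.4]
opening: -0.0
grasp_force: 1.0
```

Now small steps of at most 0.6 mm each, so that first contact stays gentle.

{"method": "play_rows", "body": {
  "dp": [
    [0.005,0,0],
    [0.01,0,0],
    [0.015,0,0],
    [0.015,0,0]
  ],
  "rot": [
    [0,0,0],
    [0,0,0],
    [0,0,0],
    [0,0,0]
  ]
}}

```text
clock: 14.7
eef_pos: [559.0, 55.9, 17.7]
tcp_rot: [-3.142, -0.0, 0.215]
contact_force: [-1.4, -0.1, -0.2]
opening: 0.003
grasp_force: 0.9
```

{"method": "play_rows", "body": {
  "dp": [
    [0.005,0,0],
    [0.01,0,0],
    [0.015,0,0],
    [0.015,0,0]
  ],
  "rot": [
    [0,0,0],
    [0,0,0],
    [0,0,0],
    [0,0,0]
  ]
}}

```text
clock: 15.03
eef_pos: [559.7, 56.0, 17.7]
tcp_rot: [-3.142, -0.0, 0.215]
contact_force: [-2.0, -0.4, 0.0]
opening: -0.0
grasp_force: 0.8
```

{"method": "play_rows", "body": {
  "dp": [
    [0.005,0,0],
    [0.01,0,0],
    [0.015,0,0],
    [0.015,0,0]
  ],
  "rot": [
    [0,0,0],
    [0,0,0],
    [0,0,0],
    [0,0,0]
  ]
}}

```text
clock: 15.37
eef_pos: [560.3, 56.2, 17.7]
tcp_rot: [3.142, -0.0, 0.215]
contact_force: [-2.3, -0.8, 0.4]
opening: 0.004
grasp_force: 0.8
```

{"method": "play_rows", "body": {
  "dp": [
    [0.005,0,0],
    [0.01,0,0],
    [0.015,0,0],
    [0.015,0,0]
  ],
  "rot": [
    [0,0,0],
    [0,0,0],
    [0,0,0],
    [0,0,0]
  ]
}}

```text
clock: 15.7
eef_pos: [560.9, 56.3, 17.7]
tcp_rot: [3.142, -0.0, 0.215]
contact_force: [-1.6, -0.3, 0.2]
opening: -0.001
grasp_force: 0.8
```

{"method": "play_rows", "body": {
  "dp": [
    [0.005,0,0],
    [0.01,0,0],
    [0.015,0,0],
    [0.015,0,0]
  ],
  "rot": [
    [0,0,0],
    [0,0,0],
    [0,0,0],
    [0,0,0]
  ]
}}

```text
clock: 16.03
eef_pos: [561.5, 56.5, 17.7]
tcp_rot: [3.142, -0.0, 0.215]
contact_force: [-2.1, 0.0, 0.8]
opening: -0.002
grasp_force: 0.8
```

{"method": "play_rows", "body": {
  "dp": [
    [0.005,0,0],
    [0.01,0,0],
    [0.015,0,0],
    [0.015,0,0]
  ],
  "rot": [
    [0,0,0],
    [0,0,0],
    [0,0,0],
    [0,0,0]
  ]
}}

```text
clock: 16.37
eef_pos: [562.0, 56.6, 17.7]
tcp_rot: [3.142, -0.0, 0.215]
contact_force: [-1.7, -0.1, 0.6]
opening: 0.004
grasp_force: 0.8
```

{"method": "play_rows", "body": {
  "dp": [
    [0.005,0,0],
    [0.01,0,0],
    [0.015,0,0],
    [0.015,0,0]
  ],
  "rot": [
    [0,0,0],
    [0,0,0],
    [0,0,0],
    [0,0,0]
  ]
}}

```text
clock: 16.7
eef_pos: [562.6, 56.7, 17.7]
tcp_rot: [-3.142, -0.0, 0.215]
contact_force: [-1.7, -0.6, 1.1]
opening: -0.003
grasp_force: 0.8
```

{"method": "play_rows", "body": {
  "dp": [
    [0.005,0,0],
    [0.01,0,0],
    [0.015,0,0],
    [0.015,0,0]
  ],
  "rot": [
    [0,0,0],
    [0,0,0],
    [0,0,0],
    [0,0,0]
  ]
}}

```text
clock: 17.03
eef_pos: [563.2, 56.8, 17.7]
tcp_rot: [3.142, -0.0, 0.215]
contact_force: [-2.5, -0.4, -0.5]
opening: -0.001
grasp_force: 0.8
```

{"method": "play_rows", "body": {
  "dp": [
    [0.005,0,0],
    [0.01,0,0],
    [0.015,0,0],
    [0.015,0,0]
  ],
  "rot": [
    [0,0,0],
    [0,0,0],
    [0,0,0],
    [0,0,0]
  ]
}}

```text
clock: 17.37
eef_pos: [563.8, 57.0, 17.7]
tcp_rot: [3.142, -0.0, 0.215]
contact_force: [-2.2, -0.1, 0.6]
opening: -0.003
grasp_force: 0.8
```

{"method": "play_rows", "body": {
  "dp": [
    [0.005,0,0],
    [0.01,0,0],
    [0.015,0,0],
    [0.015,0,0]
  ],
  "rot": [
    [0,0,0],
    [0,0,0],
    [0,0,0],
    [0,0,0]
  ]
}}

```text
clock: 17.7
eef_pos: [563.8, 57.0, 17.7]
tcp_rot: [-3.142, 0.001, 0.216]
contact_force: [-3.8, -2.0, 3.7]
opening: 0.003
grasp_force: 2.5
```

Contact: the TCP has stopped and the push has risen to about 4 N. The sliding drag was about 2 N, so I want a push of about 12 N.

{"method": "play_rows", "body": {
  "dp": [
    [0.01,0,0],
    [0.01,0,0]
  ],
  "rot": [
    [0,0,0],
    [0,0,0]
  ]
}}

```text
clock: 17.87
eef_pos: [563.8, 57.0, 17.6]
tcp_rot: [-3.141, 0.002, 0.215]
contact_force: [-6.4, -1.6, 5.6]
opening: 0.003
grasp_force: 3.1
```

{"method": "play_rows", "body": {
  "dp": [
    [0.01,0,0],
    [0.02,0,0],
    [0.02,0,0]
  ],
  "rot": [
    [0,0,0],
    [0,0,0],
    [0,0,0]
  ]
}}

```text
clock: 18.12
eef_pos: [563.8, 57.0, 17.4]
tcp_rot: [-3.141, 0.003, 0.216]
contact_force: [-8.3, -2.3, 6.2]
opening: -0.002
grasp_force: 4.3
```

```bash
python3 -c "
from h import *
st();print(telemetry.sense()['tcp_rot'])"
```

```text
t 18.12 g [18.9  0.7] z 17.4 Fx -8.64 Fy -0.51 Fz 6.24 yaw 0.2155 op -0.002
[-3.14138792  0.00332     0.21553736]
```

{"method": "play_rows", "body": {
  "dp": [
    [0.01,0,0],
    [0.02,0,0],
    [0.03,0,0],
    [0.03,0,0]
  ],
  "rot": [
    [0,0,0],
    [0,0,0],
    [0,0,0],
    [0,0,0]
  ]
}}

```text
clock: 18.45
eef_pos: [563.8, 57.1, 17.2]
tcp_rot: [-3.141, 0.006, 0.216]
contact_force: [-12.0, -3.1, 8.6]
opening: 0.0
grasp_force: 6.0
```

{"method": "play_rows", "body": {
  "dp": [
    [0,0,0],
    [0,0,0],
    [0,0,0],
    [0,0,0],
    [0,0,0]
  ],
  "rot": [
    [0,0,0],
    [0,0,0],
    [0,0,0],
    [0,0,0],
    [0,0,0]
  ]
}}

```text
clock: 18.87
eef_pos: [563.8, 57.1, 17.2]
tcp_rot: [-3.141, 0.005, 0.216]
contact_force: [-12.2, -3.7, 7.9]
opening: -0.003
grasp_force: 6.0
```

{"method": "play_rows", "body": {
  "dp": [
    [0.005,0,0],
    [0.005,0,0],
    [0.005,0,0],
    [0.005,0,0],
    [0.005,0,0]
  ],
  "rot": [
    [0,0,0],
    [0,0,0],
    [0,0,0],
    [0,0,0],
    [0,0,0]
  ]
}}

```text
clock: 19.28
eef_pos: [563.8, 57.1, 17.2]
tcp_rot: [-3.141, 0.006, 0.216]
contact_force: [-13.1, -3.5, 9.0]
opening: -0.001
grasp_force: 6.3
```

{"method": "play_rows", "body": {
  "dp": [
    [0,0,0],
    [0,0,0],
    [0,0,0],
    [0,0,0],
    [0,0,0]
  ],
  "rot": [
    [0,0,0],
    [0,0,0],
    [0,0,0],
    [0,0,0],
    [0,0,0]
  ]
}}

```text
clock: 19.7
eef_pos: [563.8, 57.1, 17.2]
tcp_rot: [-3.141, 0.006, 0.216]
contact_force: [-12.3, -3.0, 8.8]
opening: 0.002
grasp_force: 6.3
```

{"method": "play_rows", "body": {
  "dp": [
    [0.01,0,0],
    [0.015,0,0],
    [0.015,0,0],
    [0.015,0,0],
    [0.015,0,0]
  ],
  "rot": [
    [0,0,0],
    [0,0,0],
    [0,0,0],
    [0,0,0],
    [0,0,0]
  ]
}}

```text
clock: 20.12
eef_pos: [563.7, 57.1, 17.1]
tcp_rot: [-3.141, 0.007, 0.216]
contact_force: [-14.0, -3.6, 9.2]
opening: 0.003
grasp_force: 7.1
```

{"method": "play_rows", "body": {
  "dp": [
    [0,0,0],
    [0,0,0],
    [0,0,0],
    [0,0,0],
    [0,0,0]
  ],
  "rot": [
    [0,0,0],
    [0,0,0],
    [0,0,0],
    [0,0,0],
    [0,0,0]
  ]
}}

```text
clock: 20.53
eef_pos: [563.8, 57.1, 17.1]
tcp_rot: [-3.141, 0.007, 0.215]
contact_force: [-13.2, -4.5, 8.8]
opening: -0.003
grasp_force: 7.1
```

{"method": "play_rows", "body": {
  "dp": [
    [-0.05,0,0],
    [-0.1,0,0],
    [-0.2,0,0],
    [-0.5,0,0],
    [-1.0,0,0]
  ],
  "rot": [
    [0,0,0],
    [0,0,0],
    [0,0,0],
    [0,0,0],
    [0,0,0]
  ]
}}

```text
clock: 20.95
eef_pos: [530.8, 49.5, 18.2]
tcp_rot: [3.141, -0.005, 0.216]
contact_force: [0.7, 0.7, -0.6]
opening: -0.001
grasp_force: 0.0
```

{"method": "play_rows", "body": {
  "dp": [
    [-0.8,0,0],
    [-1.6,0,0],
    [-2.2,0,-0.6],
    [-2.2,0,-1.4],
    [-2.2,0,-2.2]
  ],
  "rot": [
    [0,0,0],
    [0,0,0],
    [0,0,0],
    [0,0,0],
    [0,0,0]
  ]
}}

```text
clock: 21.37
eef_pos: [440.5, 30.1, 106.2]
tcp_rot: [-3.141, 0.002, 0.215]
contact_force: [0.7, -0.6, -0.2]
opening: 0.003
grasp_force: 0.0
```

Run:
```python
from h import *
st()
f=optics.grab_frame("side");t=optics.grab_frame("top")
a=np.zeros((480,800,3),np.uint8)
a[:340,:440]=cv2.resize(f["color"][175:260,290:400],(440,340));a[:,440:]=cv2.resize(t["color"][185:345,250:370],(360,480))
cv2.imwrite("pics/end.png",a[:,:,::-1])
m=mask(t,(18,90,40),(35,255,255),(265,212,330,300))
c=big(m);P=np.array([g(p) for p in ray(t,c,26)]);print(P.min(0),P.max(0),rect(ray(t,c,26)))
```

```text
t 21.37 g [-107.3    0.7] z 106.2 Fx 0.57 Fy -0.77 Fz -0.2 yaw 0.2151 op 0.003
[ 29.6 -19.1] [80.2 21.6] (array([599.1,  65.5]), array([50.6, 40.6]), np.float64(0.2349))
```

View pics/end.png

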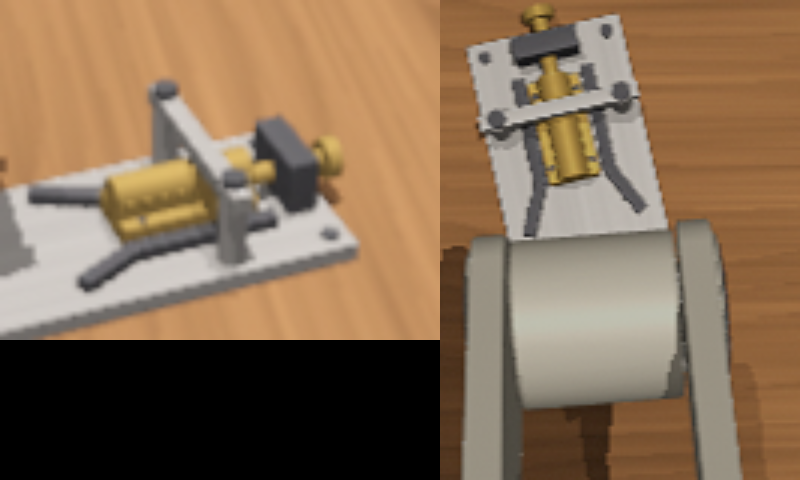

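Both crops show the casting flat between the rails under the bar, with its leading end on the screw at about (550,75) in the top crop. Its trailing end is at gauge x ≈ 30, so its centre is near 70. The arm is clear, so I'm handing in.

{"method": "play_rows", "body": {
  "dp": [
    [0,0,0],
    [0,0,0],
    [0,0,0]
  ],
  "rot": [
    [0,0,0],
    [0,0,0],
    [0,0,0]
  ]
}}

```text
clock: 21.72
eef_pos: [441.9, 30.4, 104.8]
tcp_rot: [-3.141, 0.001, 0.216]
contact_force: [0.2, -0.2, -0.4]
opening: 0.001
grasp_force: 0.0
```

```bash
python3 -c "
from rig import r
print(r.sign_off())"
```

```text
the job is handed in; nothing more can be done
None
```

The brass casting cleared the bar: I slid it under, held it on the stop screw for over a second (tool push 12–15 N, of which I estimate 7–10 N reached the screw), then left it flat there and handed in at about 22 s; no verdict was returned.

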